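Fit the pour-spout lid on the leaning cap canister and turn its spout to the pointer

ROBOT

A 6-joint arm with a two-finger parallel gripper is mounted at the origin on the work surface. World frame = base frame: x ahead of the robot, y to its left, z up, the work surface at z = 0. Lengths are in mm, angles in degrees, forces in N, time in s.
With the tool pointing down it reaches from about 350 to 850 mm from the base axis. Payload 8.1 kg.
Tool frame: the origin (TCP) lies between the finger pads; the fingertips stand r.nose_length ahead of it and the grasp point (between the pads) lies 3 mm ahead of it (r.nose_length is the distance from the TCP to the fingertips, in mm); x points along the fingers, y is the direction in which the jaws open and shut, and the axes are right-handed (so a half turn about x gives the same grasp; the last joint's range is limited). The gripper opens to 85 mm and grips with 20 to 120 N. Pads are 22 mm wide; open, the fingers measure 114 mm over their backs; the gripper's body (76 mm by 85 mm) begins 54 mm behind the grasp point. The pads swing forward as they close: fully open they stand 13 mm farther back than shut.
Start: joints at [-78.002, 7.471, 85.268, -0, 87.261, -4.893], TCP at [174.349, -574.115, 218.592] pointing down, gripper open.
Joint ranges: [-169.43, 169.43], [-51.17, 129.36], [1.28, 143.12], [-76.62, 256.62], [0, 156.53], [-152.29, 152.29]. Speed limits (degrees/s): [136.94, 136.94, 159.86, 180, 180, 180].

INTERFACE

Orientations are given as [roll, pitch, yaw] about the fixed x, y, z axes, in that order (R = Rz(yaw) Ry(pitch) Rx(roll)).
In Python, from bench import sense, optics, order, r gives the robot as it stands.
- The arm moves only by the tool carry_out, never from a script. Its argument "commands" is one flat list of numbers, 7 for each row, row after row: the shift along the tool's x, y, z in m, then the turn, a rotation vector about the tool's x, y, z in degrees, then the closure, from -1 (fully open) to 1 (shut), so that 0 is half open. A call has 1 to 12 rows; each row is the pose to reach, as a shift and turn from the pose measured when the call began, along the tool's axes at that moment; what a row does not reach only later rows make up. A row lasts 1/8 s, in which the tool goes at most 62.5 mm and 10.7 degrees, less where a joint would pass 70% of its speed; a pose out of reach is approached as far as the arm can. A call with a gripper value outside its range is refused whole. The fingers move at their own pace and stop on an object; "grip_force" is the grip in N (left out, the last holds). Time passes only in rows, so rows that repeat a pose let the fingers close. It gives the time, the measured TCP pose, the force and the opening at its end, in the units of the state.
- sense(): the state, without advancing time (a new reading comes with each control period).
- optics.snapshot(name): name is "scene" or "top" or "wrist"; returns (picture, depth): 480x640x3 uint8, red, green, blue; 480x640 float32, mm along the optical axis (not along the pixel's ray), 0 where there is no reading.
- optics.calibration(name): a dict with "mtx" (3x3 intrinsics, pixels), "extrinsics" (4x4, takes a point from camera to world coordinates). Camera axes: x right, y up, looking along -z (the intrinsics and any distortion apply to the point x, -y, -z); pixel columns grow to the right and rows downward; lengths in mm; the calibration is good to about 2 mm. A picture is of the moment at which its call begins: read the wrist's pose just before it. calibration takes no time and is no camera call; for the wrist camera it gives the pose at the moment of the call.
- order.hand_in(): hands the job in, once; it reports no verdict.
The state is a dict: "time": time; "joint_pos": joint angles; "qd": joint speeds; "joint_efforts": joint torques, N m; "tool_pos": TCP position; "tcp_rot": TCP orientation; "ft_force": force on the tool from outside, world axes, zero at the start; "wrist_torque": the same for the moment, N m; "finger_gap": finger opening in mm.
Only numpy, scipy, OpenCV 4.12 (cv2) and the standard library are available. Lean on these libraries where they do the work, as an engineer would, in place of code of your own. Each camera call takes 0.05 s, during which the arm holds its last target. There are 200 camera calls.

TASK

Fit the lid that has a pour spout onto the leaning canister: let its two feet drop into the slots of the turning collar so that the lid lies flush on the collar, then turn lid and collar together until the spout faces the fixed pointer on the canister's neck, and let go. The collar has been left at an unknown angle, so feel for the slots; leave the blank lid and the other things on the table where they are.

Things in the scene. Friction and masses are not known exactly. Their poses are not given: they have to be found in the camera images.
- lid: White plastic pour-spout lid, loose, lying feet-down on the table. Origin: centre of its underside; z up its axis, x towards the spout. A round centring plug, diameter 45.6 mm (bevelled to 39 mm at the end), fills z 0 to 18 mm; a round flange, diameter 92 mm, z 18 to 26 mm; a grip bar stands on it. Two feet beside the plug. About 0.2 kg. Goes plug-down into the collar on the canister.
- spout (a point): Outer end of the lid's spout, 74 mm from the lid's axis along its x, at z 24 mm. The spout is an open chute 37 mm wide, side walls z 18 to 36 mm, from 36 to 74 mm off the axis.
- grip_bar (a point): Middle of the lid's grip bar: straight, 64 mm long (along lid x), 14 mm wide (along lid y), lid z 26 to 56 mm; this point is at z 41 mm on the axis.
- wide_foot (a point): Middle of the underside of the lid's wide foot, under the spout: 22 mm wide, 20 to 42 mm from the axis, from the flange (lid z 18 mm) down to lid z 8 mm.
- narrow_foot (a point): The same for the narrow foot, on the side away from the spout: 12 mm wide, same reach and depth. It fits only the narrow slot, the wide foot only the wide slot.
- neck: Mouth of the clear canister fixed in a plywood cradle, axis 30 degrees from vertical, leaning roughly towards the robot, 0.20 m above the table. Origin: centre of the top face of the grey collar; z out of the mouth along the axis; x towards the fixed pointer (low side). Lid origin at z = -8 mm: feet standing on the collar; at z = -18 mm: fully home, flange flat on the collar.
- bore_floor (a point): Centre of the floor of the collar's bore, 22 mm below its top face. Collar: grey ring, 92 mm across, bore 48 mm, cut through radially by a wide slot (28 mm) and a narrow one (18 mm) half a turn from it. It turns stiffly (0.25 N m) about neck z and stays put. At the start the wide slot is somewhere 32 to 78 degrees from neck +x towards +y; the angle is not reported: feel or look for it.
- pointer (a point): Tip of the fixed white pointer on the neck: upright 14 mm wide, 84 mm from the axis along neck x, ending 7 mm below the collar's top face; the spout's end passes above and inside it.
- blank_lid: White plastic blank lid: the same plug, flange and grip bar but no spout and no feet; loose, leave it alone. Origin: centre of its underside on the table.
- tub_lid_a: Blue tub lid, flat disc 72 mm across, 14 mm high, loose; leave alone.
- tub_lid_b: Red tub lid, flat disc 84 mm across, 14 mm high, loose; leave alone.
- bottle: Clear bottle, 64 mm across, 190 mm tall, standing; leave alone.
- mug: White mug, 76 mm across, 85 mm tall, standing; leave alone.
- brush: Brush lying on the table on the left; leave alone.
- jar: Small clear jar, 80 mm across, 110 mm tall, standing; leave alone.
Things that resemble listed ones, but are neither listed nor needed, are in the scene too. What is shaped like the lid but black or purple is not meant.

How it is judged (in metres and radians):
At the end, for the whole second after the job is handed in: The spout lid lies home on the collar (its origin 15.5 to 22 mm below the collar's top face, axis within 0.08 rad of the canister's), its spout end within 8 mm (about 6 degrees) sideways of the pointer's direction and more than 60 mm out on the pointer's side, released and at rest (z of lid in the frame of neck between -0.022 and -0.0155 m and x of spout in the frame of neck above 0.06 m and y of spout in the frame of neck between -0.008 and 0.008 m and angle between the z axis of lid and the z axis of neck, either way round below 0.08 rad and linear speed of lid below 0.02 m/s); the robot touches nothing.
It fails at once if the blank lid is shifted by more than 30 mm (distance of blank_lid from where it was at the start of the episode above 0.03 m).
It fails at once if a tub lid, the bottle, the mug, the brush or the small jar is shifted by more than 30 mm (distance of any of tub_lid_a, tub_lid_b, bottle, mug, brush, jar from where it was at the start of the episode above 0.03 m).
It also fails if it takes over 51 s, if anything falls off the work surface, if the arm or the gripper's body presses on something with over 40 N, if the wrist force passes 120 N, or if a joint passes its speed limit or range.

## Working session

There is one attempt and no reset: what is moved stays moved. The work goes in short steps, Python scripts to look and compute and a tool call to move; the robot and the scene stay as the last step left them, time stands still between calls to the robot, and variables do not carry over. Pictures are saved under pics/ and viewed, about 8 in all and at most 12, crops included, and the job is handed in when it is done.

Besides the shell and the picture viewer there is one more tool, called after "Request:" by a JSON object that holds its "api" and its "payload". carry_out: Moves the arm, as the interface text tells. Its arguments: {"type":"object","properties":{"commands":{"type":"array","items":{"type":"number"}},"grip_force":{"type":"number"}},"required":["commands"]}

```bash
ls; mkdir -p pics; cat > h.py <<'E'
import numpy as np, cv2
from scipy.spatial.transform import Rotation as R
from bench import sense, optics, order, r
def snap(n):
    c=optics.calibration(n); p,d=optics.snapshot(n); return p,d,c
def cloud(d,c):
    K=np.array(c["mtx"]);E=np.array(c["extrinsics"]);v,u=np.mgrid[:480,:640]
    P=np.stack([(u-K[0,2])/K[0,0]*d,-(v-K[1,2])/K[1,1]*d,-d],-1)
    return P@E[:3,:3].T+E[:3,3]
def save(n,p): cv2.imwrite("pics/"+n,p[...,::-1])
def tcp():
    s=sense(); return np.array(s["tool_pos"]),R.from_euler("xyz",s["tcp_rot"],degrees=True)
def rel(p,Rt):
    p0,R0=tcp(); return R0.inv().apply(np.array(p)-p0)/1000,(R0.inv()*Rt).as_rotvec(degrees=True)
E
python3 - <<'E'
from h import *
s=sense();print(s,r.nose_length)
for n in("scene","top"):
    p,d,c=snap(n);save(n+".png",p);np.savez(n,p=p,d=d,W=cloud(d,c));print(c)
E
```

```text
pics
{'time': 0.0, 'joint_pos': array([-7.80011616e+01,  7.51469670e+00,  8.53305375e+01,  9.31687702e-04,
        8.72588626e+01, -4.89362861e+00]), 'qd': array([ 0.03267393,  0.01971817, -0.01742299, -0.01189785,  0.00334071,
        0.02604493]), 'joint_efforts': array([ 4.07749440e-05, -5.69389021e+01, -5.00556958e+01, -3.74018555e-04,
        1.43046014e-02, -9.43278991e-06]), 'tool_pos': array([ 174.24980938, -573.55124752,  217.53665478]), 'tcp_rot': array([-95.40579204,  89.89589904, 101.48662958]), 'ft_force': array([0.789511  , 0.40232515, 0.46534427]), 'wrist_torque': array([-0.00349361,  0.02332086,  0.02858982]), 'finger_gap': 85.73779429654041} 22.0
{'mtx': array([[475.92632945,   0.        , 322.26584774],
       [  0.        , 475.92632945, 236.89798845],
       [  0.        ,   0.        ,   1.        ]]), 'extrinsics': array([[ 5.99565763e-01, -4.95757763e-01,  6.28287463e-01,
         1.26567522e+03],
       [ 8.00220369e-01,  3.58625666e-01, -4.80660996e-01,
        -6.38978177e+02],
       [ 1.29714106e-02,  7.90956302e-01,  6.11735131e-01,
         8.87527909e+02],
       [ 0.00000000e+00,  0.00000000e+00,  0.00000000e+00,
         1.00000000e+00]])}
{'mtx': array([[606.42804603,   0.        , 317.52808645],
       [  0.        , 606.42804603, 241.37216131],
       [  0.        ,   0.        ,   1.        ]]), 'extrinsics': array([[-3.00219003e-03,  9.97467727e-01, -7.10571618e-02,
         3.78100355e+02],
       [-9.99932689e-01, -2.19804649e-03,  1.13923424e-02,
        -1.90323096e+01],
       [ 1.12073070e-02,  7.10865809e-02,  9.97407186e-01,
         1.86752406e+03],
       [ 0.00000000e+00,  0.00000000e+00,  0.00000000e+00,
         1.00000000e+00]])}
```

View pics/scene.png

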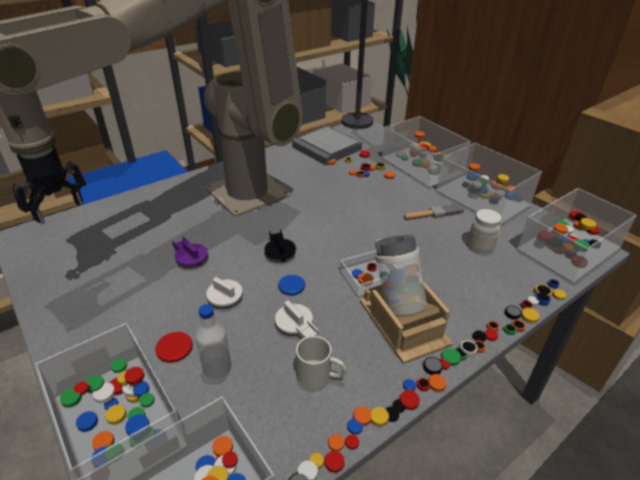

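View pics/top.png

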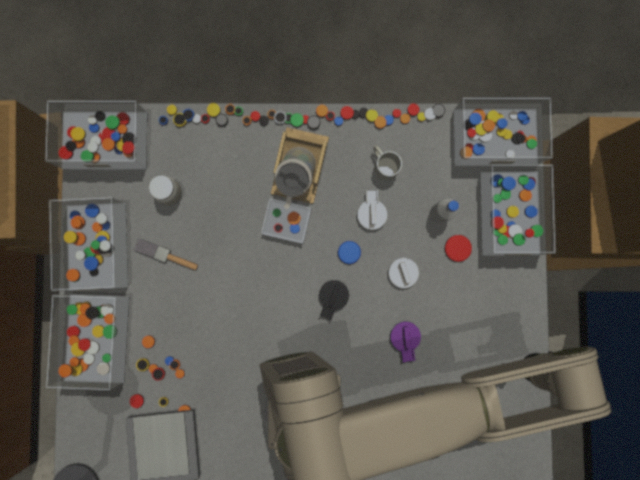

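Top view: the white lid with a spout is at (372,212), with the spout pointing up the image to (372,196). In the scene view it is at (295,320). Lookalikes: blank white lid at (403,273), black lid at (333,296), purple lid at (405,338). I choose (372,212), since it is the only white one with a chute. The collar is at about (295,178).

```bash
python3 - <<'E'
from h import *
z=np.load("top.npz");p,W=z["p"],z["W"]
def zone(u0,u1,v0,v1): return W[v0:v1,u0:u1].reshape(-1,3),p[v0:v1,u0:u1].reshape(-1,3).astype(int)
Q,C=zone(350,398,185,240)
m=(Q[:,2]>18)&(Q[:,2]<34)&(C.min(1)>110)
print("flange zone",m.sum(),Q[m].min(0),Q[m].max(0))
b=(Q[:,2]>45)&(Q[:,2]<70); print("bar",b.sum(),Q[b].mean(0),Q[b].min(0),Q[b].max(0)); 
X=Q[b][:,:2]-Q[b][:,:2].mean(0);U,S,V=np.linalg.svd(X);print(V[0],np.degrees(np.arctan2(V[0][1],V[0][0])))
Q,C=zone(385,425,255,292);b=(Q[:,2]>45);print("blank",Q[b].mean(0))
np.set_printoptions(suppress=True,precision=0,linewidth=200)
print("neck z map");print(W[150:210:4,266:330:4,2])
a,b_=cv2.resize(p[140:260,250:410],None,fx=5,fy=5,interpolation=3),0
save("crop1.png",a)
s=np.load("scene.npz");save("crop2.png",cv2.resize(s["p"][225:355,340:470],None,fx=4.6,fy=4.6,interpolation=3))
Q=s["W"][235:260,380:420];print(s["W"][236:256:3,384:418:3].reshape(-1,3)[::4])
E
```

```text
flange zone 596 [ 546.52376784 -249.96751579   18.05677974] [ 664.57934998 -161.26420101   33.98902521]
bar 105 [ 592.52374213 -206.4761297    55.20989366] [ 559.47769254 -213.69161085   45.25209864] [ 660.76292978 -187.33748795   64.55142156]
[-0.99915777 -0.0410335 ] -177.64829358336644
blank [ 411.88758479 -289.81462736  121.08759455]
neck z map
[[  -2.   -3.    2.    5.   72.   70.   86.  105.  111.  114.   93.   70.   77.   73.   89.   -7.]
 [  -3.   -0.   -5.   84.   54.  113.  137.  140.  140.  133.  124.   90.   66.   72.   90.    0.]
 [  -5.    3.   -0.   92.   47.  163.  175.  178.  172.  160.  144.  113.   77.   68.   86.   -7.]
 [   1.    4.   -2.   88.  186.  195.  205.  203.  199.  195.  167.  134.   77.   50.   37.    1.]
 [  -4.    5.   -4.  189.  197.  220.  221.  225.  215.  196.  197.  149.   96.   87.    0.    0.]
 [  -3.   -3.   82.  192.  212.  215.  222.  218.  214.  217.  192.  186.   45.  100.   -1.    2.]
 [  -6.   -2.   62.  178.  182.  183.  186.  190.  212.  211.  208.  196.   31.   85.   -2.   -2.]
 [  -7.   -2.    8.  198.  201.  182.  178.  181.  186. 
[... 415 characters left out ...]
 13.    2.   -1.    2.]
 [   5. 1868.    2.   -1.    4.   -1.  142.   20.   34.   47.   43.   44.    8.   -1.    2.   -7.]
 [  -2.   17.    0.   13.   42.  138.  132.    5.   -4.   -0.   -2.   10.    1.   12.    6.   -2.]
 [  -1.    5.   -2.   -3.    4.  156.    6.   24.   49.   34.   -0.    1.    5.   -6.    4.    3.]]
[[463. 213.   2.]
 [648.  58. 187.]
 [678.  66. 202.]
 [637.  29. 184.]
 [656.  51. 186.]
 [701.  40. 220.]
 [649.  18. 187.]
 [692.  12. 218.]
 [710.  31. 221.]
 [677. -11. 210.]
 [701.   2. 220.]
 [714.  28. 216.]
 [681. -14. 205.]
 [702.   3. 211.]
 [716.  27. 209.]
 [681. -12. 196.]
 [705.   1. 206.]
 [719.  25. 203.]
 [684. -15. 191.]
 [710.  -4. 202.]
 [726.  18. 202.]]
```

View pics/crop1.png

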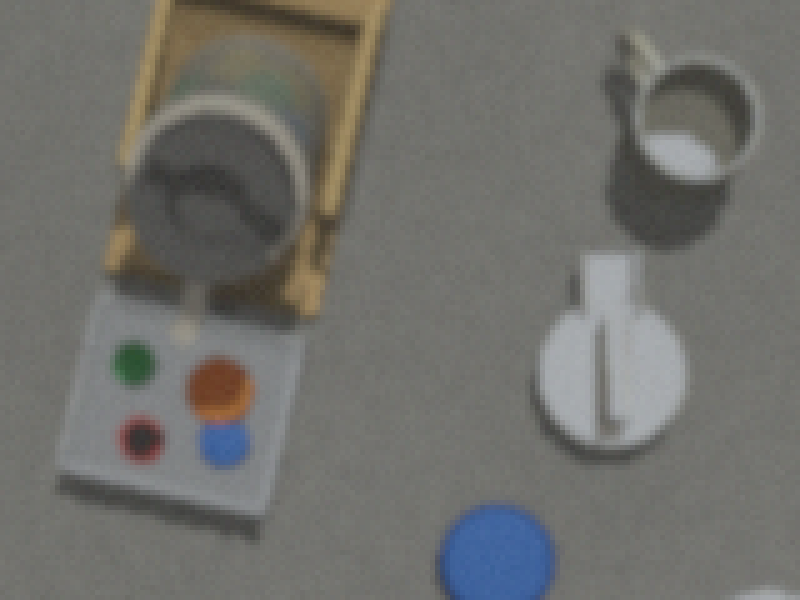

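```bash
python3 - <<'E'
from h import *
np.set_printoptions(suppress=True,precision=3,linewidth=200)
p0,R0=tcp();print(p0,R0.as_matrix())
c=optics.calibration("wrist");E=np.array(c["extrinsics"]);print(c["mtx"]);print("cam in tool",R0.inv().apply(E[:3,3]-p0));print(R0.as_matrix().T@E[:3,:3])
# neck guess
az=np.radians(167);zn=np.array([.5*np.cos(az),.5*np.sin(az),np.cos(np.pi/6)]);xn=np.array([np.cos(az)*zn[2],np.sin(az)*zn[2],-.5]);yn=np.cross(zn,xn)
print(zn,xn,yn)
for th in (0,):
  pass
# collar centre: fit of ring points to plane through tilted zn
z=np.load("top.npz");W=z["W"][158:202,274:314].reshape(-1,3);C=z["p"][158:202,274:314].reshape(-1,3).astype(int)
m=(W[:,2]>165)&(C.max(1)<105);Q=W[m];h=Q@zn;print(m.sum(),np.percentile(h,[10,25,50,75,90]),np.percentile(Q@xn,[1,99]),np.percentile(Q@yn,[1,99]))
E
```

```text
[ 174.223 -573.59   217.633] [[-0.     0.291 -0.957]
 [ 0.002 -0.957 -0.291]
 [-1.    -0.002 -0.   ]]
[[420.883   0.    323.623]
 [  0.    420.883 245.318]
 [  0.      0.      1.   ]]
cam in tool [-156.077    0.378  -68.786]
[[-0.     0.273 -0.962]
 [ 1.    -0.    -0.   ]
 [-0.001 -0.962 -0.273]]
[-0.487  0.112  0.866] [-0.844  0.195 -0.5  ] [-0.225 -0.974  0.   ]
906 [-171.201 -166.425 -152.287 -147.51  -144.53 ] [-701.067 -610.899] [-226.255 -137.226]
```

```bash
cat >> h.py <<'E'
def neck(azd):
    a=np.radians(azd);z=np.array([.5*np.cos(a),.5*np.sin(a),np.cos(np.pi/6)])
    x=np.array([np.cos(a)*z[2],np.sin(a)*z[2],-.5]);return np.c_[x,np.cross(z,x),z]
def rows(p,Rt):
    t,w=rel(p,Rt);print("shift",np.round(t,4),"turn",np.round(w,2),"n",np.linalg.norm(t)/.0625,np.linalg.norm(w)/10.7)
E
python3 - <<'E'
from h import *
N=neck(167);x,y,z=N.T;C=np.array([665.6,33,201.6])
tx=-.962*z+.273*x;tz=-.273*z-.962*x;M=np.c_[tx,-y,tz]
cam=C+280*z;p=cam+156*tx+69*tz;print(p);rows(p,R.from_matrix(M))
E
```

```text
[631.55282492  40.86040972 309.70262813]
shift [-0.0912 -0.4552 -0.6162] turn [-149.12   -5.07   18.54] n 12.343632089951848 14.051633423439702
```

Request:
{"api": "carry_out", "payload": {"commands": [-0.0912, -0.4552, -0.6162, -149.1, -5.1, 18.5, -1, -0.0912, -0.4552, -0.6162, -149.1, -5.1, 18.5, -1, -0.0912, -0.4552, -0.6162, -149.1, -5.1, 18.5, -1, -0.0912, -0.4552, -0.6162, -149.1, -5.1, 18.5, -1, -0.0912, -0.4552, -0.6162, -149.1, -5.1, 18.5, -1, -0.0912, -0.4552, -0.6162, -149.1, -5.1, 18.5, -1, -0.0912, -0.4552, -0.6162, -149.1, -5.1, 18.5, -1, -0.0912, -0.4552, -0.6162, -149.1, -5.1, 18.5, -1, -0.0912, -0.4552, -0.6162, -149.1, -5.1, 18.5, -1, -0.0912, -0.4552, -0.6162, -149.1, -5.1, 18.5, -1, -0.0912, -0.4552, -0.6162, -149.1, -5.1, 18.5, -1, -0.0912, -0.4552, -0.6162, -149.1, -5.1, 18.5, -1]}}

```text
time: 1.6
tool_pos: [619.5, 25.5, 306.9]
tcp_rot: [10.4, 76.8, -23.8]
ft_force: [0.9, -0.9, 0.9]
finger_gap: 85.5
```

```bash
python3 - <<'E'
from h import *
N=neck(167);x,y,z=N.T;C=np.array([665.6,33,201.6])
tx=-.962*z+.273*x;tz=-.273*z-.962*x;M=np.c_[tx,-y,tz]
cam=C+280*z;p=cam+156*tx+69*tz;s=sense();print(s["time"],s["tool_pos"],s["joint_pos"]);rows(p,R.from_matrix(M))
E
```

```text
1.6 [619.50625443  25.5376713  306.93031962] [  0.96091099  -2.33892491  87.26563388  -5.52093863  83.08905801
 -54.76824622]
shift [-0.0016  0.0195  0.0019] turn [-20.87  -0.73   2.64] n 0.3149976479511547 1.967560647413616
```

Request:
{"api": "carry_out", "payload": {"commands": [-0.0016, 0.0195, 0.0019, -20.9, -0.7, 2.6, -1, -0.0016, 0.0195, 0.0019, -20.9, -0.7, 2.6, -1, -0.0016, 0.0195, 0.0019, -20.9, -0.7, 2.6, -1]}}

```text
time: 1.98
tool_pos: [631.2, 40.9, 309.0]
tcp_rot: [-0.2, 76.0, -13.2]
ft_force: [0.1, -1.0, 0.5]
finger_gap: 85.4
```

```bash
python3 - <<'E'
from h import *
p,d,c=snap("wrist");save("w1.png",p);np.savez("w1",p=p,d=d,W=cloud(d,c),E=c["extrinsics"],K=c["mtx"]);print(sense()["joint_pos"])
E
```

```text
[  1.10860135  -2.11952577  86.95803787  -3.50153109  81.53916191
 -75.54658092]
```

View pics/w1.png

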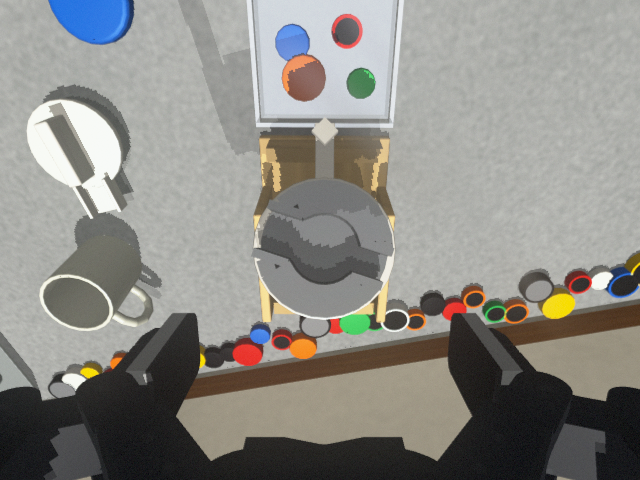

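Wrist view: collar centred at about (324,249), pointer up at (324,131). One slot mouth is at left (267,234) and looks wide; the other is at right (382,267) and looks narrow. Next I fit the neck frame and slot angles.

```bash
cat >f.py <<'E'
from h import *
np.set_printoptions(suppress=True,precision=3,linewidth=220)
D=np.load("w1.npz");W,d=D["W"],D["d"];v,u=np.mgrid[:480,:640]
ring=(np.hypot(u-324,v-249)<66)&(np.hypot(u-324,v-249)>42)
N=neck(167);C=np.array([665.6,33,201.6]);Q=W[ring];h=(Q-C)@N[:,2];print("h pct",np.percentile(h,[5,25,50,75,95]))
top=Q[np.abs(h-np.median(h[h>np.percentile(h,50)]))<5]
for _ in range(3):
    m=top.mean(0);n=np.linalg.svd(top-m,full_matrices=False)[2][2];n*=np.sign(n[2]);top=top[np.abs((top-m)@n)<4]
print("plane n",n,"tilt",np.degrees(np.arccos(n[2])),"az",np.degrees(np.arctan2(n[1],n[0])))
# pointer tip & circle edge by intersecting pixel rays with the plane
K,E=D["K"],D["E"]
def hit(uv,off=0):
    uv=np.atleast_2d(uv);r=np.c_[(uv[:,0]-K[0,2])/K[0,0],-(uv[:,1]-K[1,2])/K[1,1],-np.ones(len(uv))]@E[:3,:3].T
    o=E[:3,3];t=((m+off*n-o)@n)/(r@n);return o+t[:,None]*r
g=(np.abs((W-m)@n)<5)&(np.hypot(u-324,v-249)<80)
g=cv2.morphologyEx(g.astype(np.uint8),cv2.MORPH_OPEN,np.ones((3,3)))
cn=max(cv2.findContours(g,0,1)[0],key=cv2.contourArea);hull=cv2.convexHull(cn);(cx,cy),rad=cv2.minEnclosingCircle(hull);print(cx,cy,rad)
Ch=hit([[cx,cy]])[0];print("centre",Ch,"radius mm",rad*np.linalg.norm(E[:3,3]-Ch)/K[0,0])
P=hit([[324.5,131]],-7)[0]-Ch;xx=P-P@n*n;print("pointer",np.linalg.norm(xx),"az",np.degrees(np.arctan2(xx[1],xx[0])))
x=xx/np.linalg.norm(xx);y=np.cross(n,x);L=(W-Ch)@np.c_[x,y,n]
a=np.degrees(np.arctan2(L[...,1],L[...,0]));rho=np.hypot(L[...,0],L[...,1])
s=(rho>30)&(rho<42)&(np.abs(L[...,2])<40)
hh=[np.median(L[...,2][s&(np.abs((a-t+180)%360-180)<2)]) for t in range(-180,180,4)]
print(dict(zip(range(-180,180,4),np.round(hh,1))))
E
python3 f.py
```

```text
h pct [-24.02   -2.869  -1.921  -1.342  -0.567]
plane n [-0.487  0.114  0.866] tilt 30.039590844693738 az 166.79638060141752
317.0 268.5 67.06163787841797
centre [677.597  24.989 207.452] radius mm 44.93700938682043
pointer 94.05665369493735 az 163.46897493521357
{-180: np.float64(-0.3), -176: np.float64(-1.1), -172: np.float64(-0.5), -168: np.float64(-0.2), -164: np.float64(-0.2), -160: np.float64(-0.6), -156: np.float64(-0.3), -152: np.float64(-0.4), -148: np.float64(0.1), -144: np.float64(-0.2), -140: np.float64(0.1), -136: np.float64(0.0), -132: np.float64(-0.0), -128: np.float64(0.0), -124: np.float64(-0.2), -120: np.float64(-0.2), -116: np.float64(-0.1), -112: np.float64(-0.2), -108: np.float64(-0.2), -104: np.float64(0.2), -100: np.float64(0.3), -96: np.float64(-20.2), -92: np.float64(-21.9), -88: np.float64(-21.7), -84: np.float64(-21.7), -80: np.float64(-21.9), -76: np.float64(-21.5), -72: np.float64(-21.8), -68: np.float64(-21.3), -64: np.float64(-0.5), -60: np.float64(-0.2), -56: np.float64(-0.5), -52: np.float64(-0.7), -48: np.float64(-0.9), -44: np.float64(-1.1), -40: np
[... 545 characters left out ...]
: np.float64(-21.6), 60: np.float64(-21.8), 64: np.float64(-21.9), 68: np.float64(-21.7), 72: np.float64(-21.6), 76: np.float64(-0.3), 80: np.float64(0.1), 84: np.float64(0.1), 88: np.float64(-0.3), 92: np.float64(-0.5), 96: np.float64(-0.4), 100: np.float64(0.1), 104: np.float64(-0.2), 108: np.float64(0.2), 112: np.float64(-0.1), 116: np.float64(0.0), 120: np.float64(-0.6), 124: np.float64(-0.9), 128: np.float64(-0.6), 132: np.float64(-0.6), 136: np.float64(-0.7), 140: np.float64(-0.4), 144: np.float64(-0.7), 148: np.float64(-0.2), 152: np.float64(-0.8), 156: np.float64(-0.4), 160: np.float64(-1.7), 164: np.float64(-1.2), 168: np.float64(-26.9), 172: np.float64(-1.6), 176: np.float64(-0.8)}
```

```bash
sed -i 's/^cn=max.*findContours.*$/hull=cv2.convexHull(cv2.findNonZero(g));(cx,cy),rad=cv2.minEnclosingCircle(hull);print(cx,cy,rad)/; s/range(-180,180,4)\]/range(-180,180,2)]/; s/<2)\])/<1)])/' f.py
sed -i '/^print(dict/d' f.py; cat >>f.py <<'E'
hh=np.array(hh);print("low angles",[ (t,round(float(k))) for t,k in zip(range(-180,180,2),hh) if k<-4])
# slot edges in the plane: mask of holes between r 26..44, fit width
hole=(L[...,2]<-6)&(L[...,2]>-30)&(rho>28)&(rho<40)
for nm,sgn in(("A",1),("B",-1)):
    q=L[hole&(L[...,1]*sgn>10)]
    b=np.degrees(np.arctan2(q[:,1].mean(),q[:,0].mean()));print(nm,len(q),b)
E
python3 f.py
```

```text
h pct [-24.02   -2.869  -1.921  -1.342  -0.567]
plane n [-0.487  0.114  0.866] tilt 30.039590844693738 az 166.79638060141752
322.7286376953125 246.89083862304688 71.31291198730469
centre [666.267  31.534 200.209] radius mm 47.71117115067072
pointer 79.47446506379283 az 166.01049728824376
low angles [(-122, -18), (-120, -22), (-118, -22), (-116, -22), (-114, -22), (-112, -22), (-110, -22), (-108, -22), (-106, -22), (-104, -22), (-102, -22), (-100, -22), (-98, -22), (-96, -21), (52, -15), (54, -21), (56, -22), (58, -22), (60, -22), (62, -22), (64, -22), (66, -22), (68, -22), (70, -22), (72, -22), (74, -21), (76, -22), (78, -22), (80, -22), (82, -22), (84, -22), (86, -22), (88, -22), (90, -22), (92, -22), (94, -21), (96, -14)]
A 724 74.18838278533725
B 443 -108.62274158939987
```

```bash
python3 - <<'E'
from h import *
D=np.load("w1.npz");W=D["W"];p=D["p"].astype(int)
v,u=np.mgrid[:480,:640];z0=(u<140)&(v>85)&(v<222)
b=z0&(W[...,2]>50)&(W[...,2]<62);Q=W[b];
X=Q[:,:2];m=np.median(X,0);k=np.hypot(*(X-m).T)<50;X=X[k];(c,s,a)=cv2.minAreaRect(X.astype(np.float32));print("bar",k.sum(),c,s,a,np.median(Q[k][:,2]))
e=np.linalg.svd(X-X.mean(0),full_matrices=False)[2][0];print(X.mean(0),np.degrees(np.arctan2(e[1],e[0])))
f=z0&(W[...,2]>20)&(W[...,2]<30)&(p.min(-1)>150);X=W[f][:,:2];print("flange",len(X),np.percentile(X,[1,99],axis=0))
f=z0&(W[...,2]>31)&(W[...,2]<40)&(p.min(-1)>150);print("spout walls",np.percentile(W[f][:,:2],[2,50,98],axis=0))
E
```

```text
bar 1227 (594.3181762695312, -208.859619140625) (63.97638702392578, 15.64584732055664) 0.9981693029403687 56.44408396301253
[ 592.79075444 -207.47665119] 0.8389910292931146
flange 4509 [[ 550.5865533  -252.05346028]
 [ 665.61572529 -165.67607288]]
spout walls [[ 630.53517821 -227.12078647]
 [ 648.58111874 -194.60886057]
 [ 667.13332715 -190.05079093]]
```

```bash
python3 - <<'E'
from h import *
a=np.radians(1);lx=np.array([np.cos(a),np.sin(a),0]);lz=np.array([0,0,1.]);Rt=R.from_matrix(np.c_[-lz,np.cross(lz,lx),lx])
rows([593.5,-208.5,120],Rt);rows([593.5,-208.5,52],Rt)
E
```

```text
shift [ 0.1885 -0.2511 -0.0262] turn [-14.17  13.99   1.76] n 5.041319132767566 1.868248729485671
shift [ 0.2545 -0.2511 -0.0428] turn [-14.17  13.99   1.76] n 5.760703615541647 1.868248729485671
```

Request:
{"api": "carry_out", "payload": {"commands": [0.0, -0.12, 0, -5, 5, 0.6, -1, 0.1885, -0.2511, -0.0262, -14.2, 14.0, 1.8, -1, 0.1885, -0.2511, -0.0262, -14.2, 14.0, 1.8, -1, 0.1885, -0.2511, -0.0262, -14.2, 14.0, 1.8, -1, 0.1885, -0.2511, -0.0262, -14.2, 14.0, 1.8, -1, 0.1885, -0.2511, -0.0262, -14.2, 14.0, 1.8, -1, 0.1885, -0.2511, -0.0262, -14.2, 14.0, 1.8, -1]}}

```text
time: 2.9
tool_pos: [592.6, -208.9, 119.1]
tcp_rot: [142.4, 89.8, 143.2]
ft_force: [-0.2, 0.5, -0.3]
finger_gap: 85.2
```

```bash
python3 - <<'E'
from h import *
p,d,c=snap("wrist");save("w2.png",p);W=cloud(d,c)
a=np.radians(1);lx=np.array([np.cos(a),np.sin(a),0]);lz=np.array([0,0,1.]);Rt=R.from_matrix(np.c_[-lz,np.cross(lz,lx),lx])
rows([593.5,-208.5,52],Rt)
b=(W[...,2]>50)&(W[...,2]<62)&(abs(W[...,0]-593)<50)&(abs(W[...,1]+208)<25);X=W[b][:,:2];print(cv2.minAreaRect(X.astype(np.float32)),np.median(W[b][:,2]),len(X),sense()["joint_pos"])
E
```

```text
shift [ 0.0689 -0.0002 -0.0004] turn [-0.11  0.03 -0.05] n 1.1021633929445842 0.011839569001405292
((593.7315063476562, -209.5556640625), (63.656959533691406, 13.998489379882812), 0.8947142362594604) 56.71891627698929 2835 [-2.40254422e+01  1.55182106e+01  8.64870864e+01  5.42701916e-02
  7.79901710e+01 -1.14921796e+02]
```

View pics/w2.png

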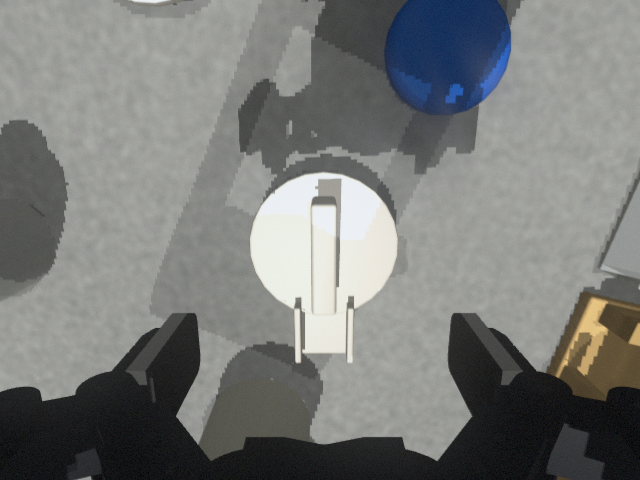

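The close view confirms it: white lid, grip bar at (323,255), spout chute at (323,338), between the open jaws. I descend and grip.

Request:
{"api": "carry_out", "payload": {"commands": [0.04, -0.0007, 0.0, 0, 0, 0, -1, 0.068, -0.0007, 0.0, 0, 0, 0, -1, 0.068, -0.0007, 0.0, 0, 0, 0, 0, 0.068, -0.0007, 0.0, 0, 0, 0, 1, 0.068, -0.0007, 0.0, 0, 0, 0, 1, 0.068, -0.0007, 0.0, 0, 0, 0, 1, 0.068, -0.0007, 0.0, 0, 0, 0, 1, 0.068, -0.0007, 0.0, 0, 0, 0, 1], "grip_force": 90}}

```text
time: 3.95
tool_pos: [594.0, -209.0, 53.0]
tcp_rot: [55.3, 89.9, 56.2]
ft_force: [-0.3, -0.6, -0.4]
finger_gap: -0.3
```

```bash
python3 - <<'E'
from h import *
s=sense();print(s["tool_pos"],s["finger_gap"],s["ft_force"])
E
```

```text
[ 593.95042394 -209.00957788   52.97628891] -0.3459992562792418 [-0.28852341 -0.63078069 -0.35313799]
```

```bash
python3 - <<'E'
from h import *
p,d,c=snap("wrist");q,_,_=snap("scene");
a=p; b=cv2.resize(q[250:370,240:400],(640,480),interpolation=3)
save("w3.png",cv2.resize(np.hstack([a,b]),(800,300)));print(sense()["finger_gap"])
E
```

```text
-0.14044607582226917
```

View pics/w3.png

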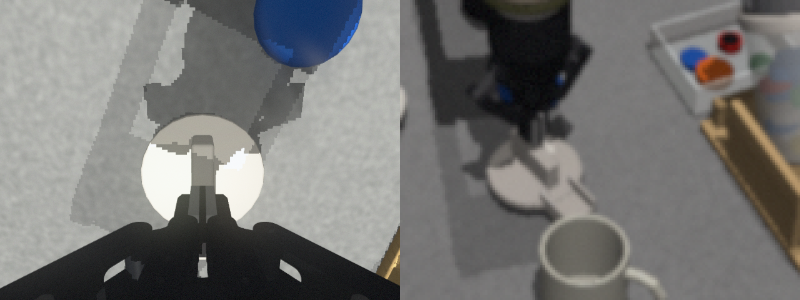

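The wrist view shows the pads on either side of the bar (bar at (203,165), pads at (184,205) and (222,205)), yet the gap reads about 0. I test with a lift.

Request:
{"api": "carry_out", "payload": {"commands": [-0.03, 0, 0, 0, 0, 0, 1, -0.06, 0, 0, 0, 0, 0, 1, -0.1, 0, 0, 0, 0, 0, 1, -0.1, 0, 0, 0, 0, 0, 1]}}

```text
time: 4.55
tool_pos: [596.4, -210.2, 157.6]
tcp_rot: [-17.7, 89.6, -16.8]
ft_force: [-0.2, -0.7, 0.0]
finger_gap: -0.3
```

```bash
python3 - <<'E'
from h import *
p,d,c=snap("wrist");save("w4.png",p);np.savez("w4",p=p,d=d,W=cloud(d,c));print(sense()["finger_gap"],tcp()[0])
E
```

```text
-0.06667288744709235 [ 595.13440167 -209.69517728  155.07646013]
```

View pics/w4.png

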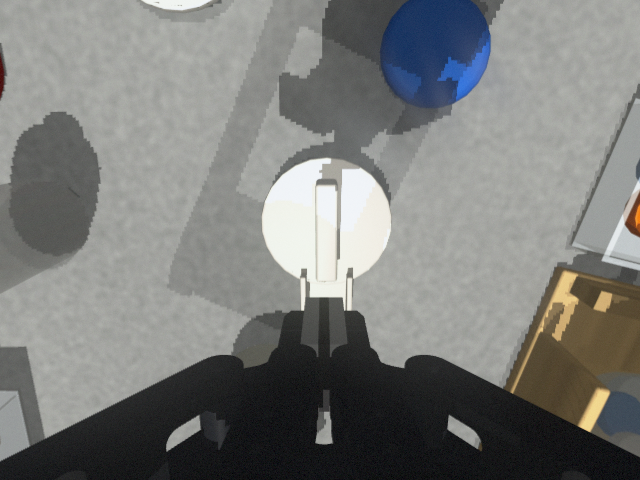

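The lid stayed down, so the fingers closed without holding the bar. I measure where the fingertips really are in the tool frame.

```bash
python3 - <<'E'
from h import *
np.set_printoptions(suppress=True,precision=1,linewidth=200)
D=np.load("w4.npz");W=D["W"];p0,R0=tcp();T=R0.inv().apply((W-p0).reshape(-1,3)).reshape(480,640,3)
for v in range(300,420,10):
    print(v,T[v,290],T[v,310],T[v,324],T[v,340],T[v,360])
print(r.nose_length,[a for a in dir(r) if a[0]!='_'])
b=(W[...,2]>50)&(W[...,2]<62)&(abs(W[...,0]-593)<50)&(abs(W[...,1]+208)<25);print(cv2.minAreaRect(W[b][:,:2].astype(np.float32)),np.median(W[b][:,2]))
E
```

```text
300 [155.7 -28.4  67.5] [-22.5  -5.8 -10. ] [-22.7  -0.9 -10.1] [-22.5   4.7 -10. ] [153.2  27.8  66.4]
310 [154.9 -28.5  76. ] [-30.9  -5.5 -10.1] [-31.2  -0.9 -10.2] [-30.9   4.4 -10.1] [153.9  28.1  75.5]
320 [-30.3 -12.3  -6.2] [-38.7  -5.3 -10.3] [-38.4  -0.9 -10.2] [-38.8   4.1 -10.4] [-31.3  11.   -6.7]
330 [-37.1 -11.7  -6. ] [-45.8  -5.  -10.6] [-44.1  -0.9  -9.7] [-45.3   3.9 -10.3] [-37.1  10.6  -6.1]
340 [-43.6 -11.2  -6.1] [-51.6  -4.8 -10.5] [-51.1  -0.9 -10.2] [-51.5   3.6 -10.4] [-43.9  10.   -6.2]
350 [-61.6  -9.7 -13.1] [-58.2  -4.6 -11.1] [-53.2  -0.9  -8.2] [-57.8   3.4 -10.9] [-59.9   8.6 -12.1]
360 [-62.5  -9.6 -10.7] [-63.6  -4.4 -11.4] [-53.5  -0.9  -5.3] [-63.8   3.2 -11.6] [-63.2   8.3 -11.2]
370 [-68.2  -9.2 -11.4] [-68.1  -4.3 -11.4] [-52.8  -0.9  -1.6] [-68.6   3.  -11.7] [-69.5   7.8 -12.3]
380 [-72.2  -8.9 -11.3] [-71.9  -4.2 -11.1] [-54.1  -0.9   0.8] [-73.3   2.8 -12.1] [-71.8   7.6 -11.1]
390 [-84.1  -7.8 -17. ] [-74.6  -4.1 -10.3] [-53.4  -0.9   4.6] [-75.8   2.8 -11.1] [-84.1   6.5 -17. ]
400 [-87.3  -7.6 -16.9] [-73.6  -4.2  -6.9] [-53.4  -0.9   8. ] [-80.5   2.6 -12. ] [-86.2   6.3 -16.1]
410 [-90.3  -7.3 -16.9] [-64.4  -4.5   2.9] [-52.5  -0.9  12. ] [-80.    2.6  -9. ] [-89.7   6.  -16.5]
22.0 ['PlanningError', 'nose_length']
((593.8053588867188, -209.5494384765625), (63.55510711669922, 13.993460655212402), 0.7080684900283813) 56.70982999661351
```

```bash
python3 - <<'E'
from h import *
np.set_printoptions(suppress=True,precision=1,linewidth=200)
D=np.load("w4.npz");W=D["W"];p0,R0=tcp();T=R0.inv().apply((W-p0).reshape(-1,3)).reshape(480,640,3)
f=T[...,0]<30; q=T[f]; print("closed tip",np.sort(q[:,0])[::-1][:40:5])
for v in range(284,302,2): print(v,T[v,308],T[v,324],T[v,342])
D=np.load("w1.npz") # open
s=None
E
```

```text
closed tip [-18.7 -19.2 -19.4 -19.6 -19.8 -19.9 -20.1 -20.3]
284 [132.1 -12.8  44.5] [128.8  -1.   43.2] [131.   12.3  44. ]
286 [129.2 -12.7  44.9] [130.5  -1.   45.4] [130.5  12.2  45.4]
288 [129.6 -12.7  46.6] [131.3  -1.   47.3] [131.3  12.3  47.3]
290 [131.1 -12.8  48.8] [130.   -1.   48.4] [130.6  12.3  48.6]
292 [129.9 -12.8  49.9] [130.8  -1.   50.3] [131.5  12.4  50.6]
294 [131.1 -12.8  52. ] [129.8  -1.   51.5] [129.6  12.3  51.4]
296 [130.7 -12.8  53.5] [131.1  -1.   53.6] [129.8  12.3  53. ]
298 [-21.3  -6.5 -10.3] [-21.   -0.9 -10.1] [-20.4   5.5  -9.9]
300 [-22.   -6.5  -9.8] [-22.7  -0.9 -10.1] [-22.8   5.4 -10.2]
```

Closed fingertips measure at tool x = −20 mm, not the stated +22, so the reported TCP lies about 42 mm ahead of the real one. That explains the miss above the bar. I re-open and descend with this correction, aiming for tips at about z 32.

Request:
{"api": "carry_out", "payload": {"commands": [0.02, 0, -0.001, 0, 0, 0, -1, 0.05, 0, -0.001, 0, 0, 0, -1, 0.05, 0, -0.001, 0, 0, 0, -1, 0.05, 0, -0.001, 0, 0, 0, -1, 0.09, 0, -0.001, 0, 0, 0, -1, 0.125, 0, -0.001, 0, 0, 0, -1, 0.125, 0, -0.001, 0, 0, 0, -1]}}

```text
time: 5.48
tool_pos: [592.6, -208.9, 27.6]
tcp_rot: [116.9, 89.9, 117.8]
ft_force: [-0.2, 0.7, 0.4]
finger_gap: 85.4
```

```bash
python3 - <<'E'
from h import *
s=sense();print(s["time"],s["tool_pos"],s["finger_gap"],s["ft_force"]);rows([593.8,-209.5,12],tcp()[1])
E
```

```text
5.475 [ 592.55819496 -208.90296661   27.6400883 ] 85.38241449084643 [-0.18519191  0.67260984  0.40619301]
shift [ 0.0156 -0.0006  0.0012] turn [0. 0. 0.] n 0.2512106447522541 0.0
```

Request:
{"api": "carry_out", "payload": {"commands": [0.0155, -0.0006, 0.0012, 0, 0, 0, -1, 0.0155, -0.0006, 0.0012, 0, 0, 0, 0.3, 0.0155, -0.0006, 0.0012, 0, 0, 0, 1, 0.0155, -0.0006, 0.0012, 0, 0, 0, 1, 0.0155, -0.0006, 0.0012, 0, 0, 0, 1, 0.0155, -0.0006, 0.0012, 0, 0, 0, 1, 0.0155, -0.0006, 0.0012, 0, 0, 0, 1], "grip_force": 90}}

```text
time: 6.35
tool_pos: [595.0, -210.0, 13.9]
tcp_rot: [2.0, 89.9, 2.8]
ft_force: [-0.3, 0.5, 7.3]
finger_gap: 12.6
```

Request:
{"api": "carry_out", "payload": {"commands": [-0.03, 0, 0, 0, 0, 0, 1, -0.08, 0, 0, 0, 0, 0, 1, -0.13, 0, 0, 0, 0, 0, 1, -0.16, 0, 0, 0, 0, 0, 1, -0.16, 0, 0, 0, 0, 0, 1]}}

```text
time: 6.98
tool_pos: [596.6, -210.9, 177.3]
tcp_rot: [-18.4, 89.5, -17.6]
ft_force: [-0.6, -0.2, -2.5]
finger_gap: 12.5
```

```bash
python3 - <<'E'
from h import *
np.set_printoptions(suppress=True,precision=2,linewidth=200)
p,d,c=snap("wrist");save("w5.png",p);W=cloud(d,c);p0,R0=tcp();T=R0.inv().apply((W-p0).reshape(-1,3)).reshape(480,640,3);np.savez("w5",p=p,T=T)
s=sense();print(s["time"],p0,s["finger_gap"],s["ft_force"],s["wrist_torque"])
E
```

```text
7.025 [ 595.19 -210.25  174.33] 12.338208295585448 [ 0.05  0.19 -3.5 ] [-0.02 -0.03  0.  ]
```

View pics/w5.png

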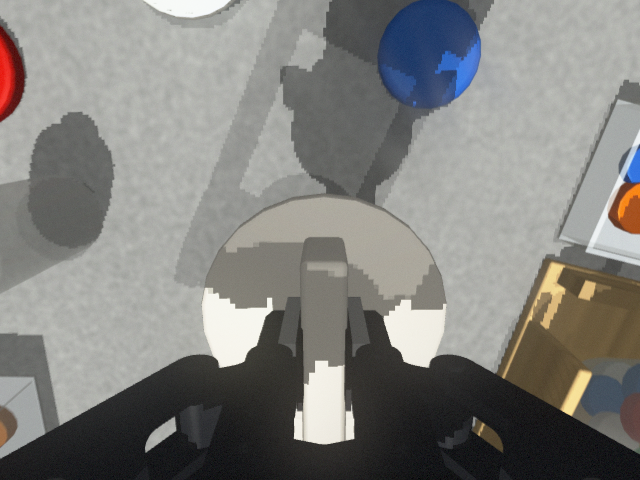

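The lid is in hand: flange around (325,290), bar at (325,270) between the pads. I get the lid pose in the tool frame.

```bash
python3 - <<'E'
from h import *
np.set_printoptions(suppress=True,precision=2,linewidth=200)
D=np.load("w5.npz");T=D["T"]
f=(T[...,0]<40)&(T[...,2]<-8);v,u=np.mgrid[:480,:640]
fl=f&(v<360)&((u<295)|(u>355)|(v<235))&(T[...,0]>-30)
Q=T[fl];print(len(Q),np.percentile(Q[:,0],[5,50,95]))
for _ in range(3):
    m=Q.mean(0);n=np.linalg.svd(Q-m,full_matrices=False)[2][2];n*=-np.sign(n[0]);Q=Q[abs((Q-m)@n)<2]
print("flange plane",m,n,len(Q))
# rim from far arc
E=[]
for c in range(215,440,4):
    w=np.where(fl[:,c])[0]
    if len(w): E.append(T[w[0],c,1:])
E=np.array(E);A=np.c_[2*E,np.ones(len(E))];s=np.linalg.lstsq(A,(E**2).sum(1),rcond=None)[0];print("circle y,z",s[:2],np.sqrt(s[2]+s[0]**2+s[1]**2))
b=(v>245)&(v<300)&(u>308)&(u<342)&(T[...,0]<0);B=T[b];print("bar top x",np.percentile(B[:,0],[10,50,90]),"end z",B[:,2].min())
for c in (265,280,290):
    w=np.where(T[c,:,0]<-20)[0];w=w[(w>290)&(w<360)];print(c,T[c,w[0]],T[c,w[-1]])
E
```

```text
15502 [-16.81 -15.74 -14.48]
flange plane [-15.72  -1.28 -25.33] [-1.    0.   -0.01] 14994
circle y,z [-1.15  0.28] 45.49466478340764
bar top x [-46.36 -45.36 -34.97] end z -69.14228668954325
265 [-44.28  -7.85 -30.1 ] [-43.72   5.68 -29.93]
280 [-44.23  -7.92 -25.49] [-44.44   5.71 -25.59]
290 [-43.91  -7.98 -22.24] [-44.21   5.77 -22.38]
```

```bash
cat >> h.py <<'E'
CK=np.array([667,31.3,200.7]);AZ=166.6;LO=np.array([11,-1.1,.3])
def place(h,th,dx=0,dy=0):
    N=neck(AZ);t=np.radians(th);lx=N@[np.cos(t),np.sin(t),0];z=N[:,2];Rt=R.from_matrix(np.c_[-z,np.cross(z,lx),lx])
    return CK+N@[dx,dy,h]-Rt.apply(LO),Rt
def lid():
    p,Rt=tcp();N=neck(AZ);o=N.T@(p+Rt.apply(LO)-CK);lx=N.T@Rt.apply([0,0,1]);s=sense()
    print("t",round(s["time"],2),"lid in neck",np.round(o,1),"th",round(np.degrees(np.arctan2(lx[1],lx[0])),1),"tilt",round(np.degrees(np.arccos(-(N.T@Rt.apply([1,0,0]))[2])),2),
     "F neck",np.round(N.T@s["ft_force"],1),"T",np.round(N.T@s["wrist_torque"],2),"gap",round(s["finger_gap"],1),"J",np.round(s["joint_pos"],0))
E
python3 - <<'E'
from h import *
rows(*place(70,73));print(place(70,73)[0])
E
```

```text
shift [-0.0971  0.2501  0.0375] turn [118.05 -24.87  26.06] n 4.3340161475953565 11.535342356983255
[628.55462507  40.42329118 271.41788108]
```

Request:
{"api": "carry_out", "payload": {"commands": [-0.06, 0, 0, 8, -2, 2, 1, -0.12, 0.02, 0, 20, -4, 4, 1, -0.12, 0.08, 0.0, 118, -24.9, 26, 1, -0.12, 0.14, 0.01, 118, -24.9, 26, 1, -0.12, 0.19, 0.02, 118, -24.9, 26, 1, -0.11, 0.22, 0.03, 118, -24.9, 26, 1, -0.0971, 0.25, 0.0375, 118, -24.9, 26, 1, -0.0971, 0.25, 0.0375, 118, -24.9, 26, 1, -0.0971, 0.25, 0.0375, 118, -24.9, 26, 1, -0.0971, 0.25, 0.0375, 118, -24.9, 26, 1, -0.0971, 0.25, 0.0375, 118, -24.9, 26, 1, -0.0971, 0.25, 0.0375, 118, -24.9, 26, 1]}}

```text
time: 8.52
tool_pos: [626.8, 40.5, 267.0]
tcp_rot: [106.9, 60.3, -13.7]
ft_force: [-0.1, 0.2, -3.0]
finger_gap: 12.8
```

```bash
python3 - <<'E'
from h import *
lid();rows(*place(70,73));rows(*place(12,73))
E
```

```text
t 8.53 lid in neck [ 3.8  0.4 67. ] th 72.9 tilt 0.32 F neck [ 1.6 -0.2 -2.5] T [ 0.02 -0.43 -0.02] gap 12.8 J [  4. -16. 108. -10.  60.  38.]
shift [-0.003   0.0034 -0.0014] turn [-0.15  0.24  0.22] n 0.07661807591188205 0.032962125874305
shift [ 0.055   0.0037 -0.0016] turn [-0.15  0.24  0.22] n 0.8820187078679542 0.032962125874305
```

Request:
{"api": "carry_out", "payload": {"commands": [0.03, 0.0037, -0.0016, 0, 0.2, 0.2, 1, 0.055, 0.0037, -0.0016, 0, 0.2, 0.2, 1, 0.055, 0.0037, -0.0016, 0, 0.2, 0.2, 1, 0.055, 0.0037, -0.0016, 0, 0.2, 0.2, 1]}}

```text
time: 9.02
tool_pos: [656.0, 33.6, 219.8]
tcp_rot: [107.0, 60.2, -13.5]
ft_force: [0.6, -0.1, -0.6]
finger_gap: 12.9
```

```bash
python3 - <<'E'
from h import *
lid();rows(*place(-4,73))
q,d,c=snap("scene");t,_,_=snap("top")
save("s6.png",np.hstack([cv2.resize(q[220:300,355:435],(400,400),interpolation=3),cv2.resize(t[140:220,255:335],(400,400),interpolation=3)]))
lid()
E
```

```text
t 9.03 lid in neck [ 1.3  0.2 11.2] th 72.9 tilt 0.17 F neck [-0.2 -0.  -0.8] T [ 0.03 -0.41  0.01] gap 12.9 J [  3. -10. 108. -10.  54.  38.]
shift [ 0.0152  0.0012 -0.0006] turn [-0.13  0.1   0.13] n 0.24351937863724682 0.019699903368531047
t 9.12 lid in neck [-0.5 -0.1 12.6] th 72.8 tilt 0.03 F neck [-0.3 -0.3 -1.8] T [-0.02 -0.43 -0.02] gap 12.3 J [  3. -10. 107. -10.  54.  38.]
```

View pics/s6.png

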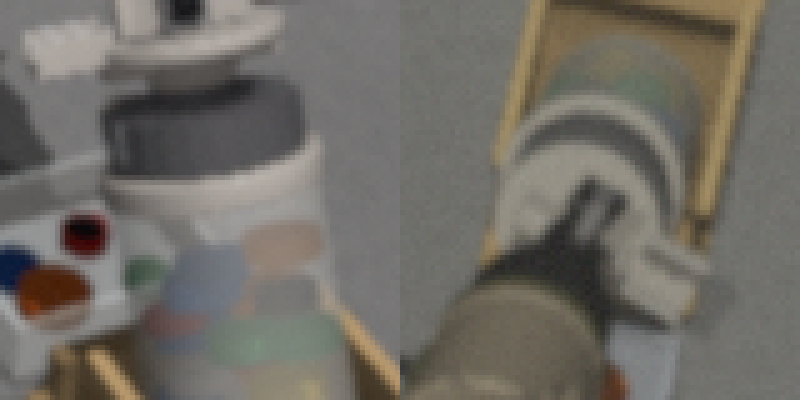

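Left (scene): the plug at (192,75) is poised in line over the collar (205,90). Right (top): the spout points to lower right (690,290), i.e. towards neck +y. I creep down.

Request:
{"api": "carry_out", "payload": {"commands": [0.008, 0, 0, 0, 0, 0, 1, 0.012, 0, 0, 0, 0, 0, 1, 0.016, 0, 0, 0, 0, 0, 1, 0.016, 0, 0, 0, 0, 0, 1]}}

```text
time: 9.62
tool_pos: [664.3, 32.2, 207.1]
tcp_rot: [107.1, 60.1, -13.4]
ft_force: [-1.0, 1.9, -2.8]
finger_gap: 12.6
```

```bash
python3 - <<'E'
from h import *
lid()
E
```

```text
t 9.62 lid in neck [ 0.4 -0.2 -4. ] th 72.9 tilt 0.07 F neck [ 2.6 -1.6 -1.8] T [-0.42 -0.84  0.11] gap 12.6 J [  3.  -8. 107. -10.  52.  38.]
```

Request:
{"api": "carry_out", "payload": {"commands": [0.002, 0, 0, 0, 0, 0, 1, 0.004, 0, 0, 0, 0, 0, 1, 0.006, 0, 0, 0, 0, 0, 1, 0.006, 0, 0, 0, 0, 0, 1]}}

```text
time: 10.12
tool_pos: [667.1, 31.5, 201.6]
tcp_rot: [107.1, 60.1, -13.4]
ft_force: [-0.6, 2.3, -3.1]
finger_gap: 12.9
```

```bash
python3 - <<'E'
from h import *
lid()
E
```

```text
t 10.12 lid in neck [  0.6  -0.2 -10.2] th 72.9 tilt 0.08 F neck [ 2.5 -2.1 -2.2] T [-0.48 -0.72  0.04] gap 12.9 J [  3.  -7. 107. -10.  52.  38.]
```

Request:
{"api": "carry_out", "payload": {"commands": [0.002, 0, 0, 0, 0, 0, 1, 0.004, 0, 0, 0, 0, 0, 1, 0.006, 0, 0, 0, 0, 0, 1, 0.006, 0, 0, 0, 0, 0, 1]}}

```text
time: 10.62
tool_pos: [669.9, 30.9, 196.8]
tcp_rot: [107.1, 60.1, -13.4]
ft_force: [-8.8, 3.7, 2.8]
finger_gap: 12.8
```

```bash
python3 - <<'E'
from h import *
lid()
E
```

```text
t 10.62 lid in neck [  0.6  -0.3 -15.8] th 72.9 tilt 0.1 F neck [ 6.7 -1.6  7.1] T [-0.24 -1.3  -0.01] gap 12.8 J [  3.  -7. 107. -10.  51.  38.]
```

Request:
{"api": "carry_out", "payload": {"commands": [0.001, 0, 0, 0, 0, 0, 1, 0.002, 0, 0, 0, 0, 0, 1, 0.003, 0, 0, 0, 0, 0, 1]}}

```text
time: 11.0
tool_pos: [670.1, 30.9, 196.7]
tcp_rot: [107.1, 60.2, -13.5]
ft_force: [-45.5, 6.5, 30.5]
finger_gap: 12.4
```

```bash
python3 - <<'E'
from h import *
lid()
E
```

```text
t 11.0 lid in neck [  0.5  -0.4 -16.1] th 72.8 tilt 0.18 F neck [24.4  4.2 49.3] T [ 0.73 -4.17  0.05] gap 12.4 J [  3.  -7. 107. -10.  51.  38.]
```

Request:
{"api": "carry_out", "payload": {"commands": [-0.0005, 0, 0, 0, 0, 0, 1, -0.0008, 0, 0, 0, 0, 0, 1]}}

```text
time: 11.25
tool_pos: [669.7, 31.0, 197.4]
tcp_rot: [107.1, 60.2, -13.5]
ft_force: [-1.7, 2.8, -2.7]
finger_gap: 12.5
```

```bash
python3 - <<'E'
from h import *
lid()
p,Rt=tcp();N=neck(AZ)
c=np.array([0,-1.1,.3])
for a in (10,20,30,40,50,60,65,70,73):
    w=R.from_rotvec([a,0,0],degrees=True);print(a,np.round((c-w.apply(c))/1000,4))
E
```

```text
t 11.25 lid in neck [  0.5  -0.4 -15.2] th 72.9 tilt 0.18 F neck [ 3.4 -2.4 -1.2] T [-0.36 -0.81 -0.08] gap 12.5 J [  3.  -7. 107. -10.  51.  38.]
10 [0.     0.     0.0002]
20 [0.     0.     0.0004]
30 [0.     0.     0.0006]
40 [ 0.     -0.0001  0.0008]
50 [ 0.     -0.0002  0.0009]
60 [ 0.     -0.0003  0.0011]
65 [ 0.     -0.0004  0.0012]
70 [ 0.     -0.0004  0.0012]
73 [ 0.     -0.0005  0.0013]
```

Request:
{"api": "carry_out", "payload": {"commands": [0.0005, 0, 0.0001, 5, 0, 0, 1, 0.0005, 0, 0.0002, 10, 0, 0, 1, 0.0005, 0, 0.0003, 15, 0, 0, 1, 0.0005, 0, 0.0004, 20, 0, 0, 1, 0.0005, 0, 0.0005, 25, 0, 0, 1, 0.0005, 0, 0.0006, 30, 0, 0, 1, 0.0005, 0, 0.0006, 30, 0, 0, 1]}}

```text
time: 12.12
tool_pos: [669.4, 30.8, 196.6]
tcp_rot: [137.2, 60.2, -13.4]
ft_force: [-7.6, 4.4, 1.1]
finger_gap: 12.9
```

```bash
python3 - <<'E'
from h import *
lid();rows(*place(-15.5,0))
E
```

```text
t 12.12 lid in neck [  1.   -0.7 -15.7] th 42.8 tilt 0.23 F neck [ 6.7 -2.6  5.1] T [-0.57 -1.24  0.01] gap 12.9 J [  3.  -7. 107. -10.  51.  68.]
shift [-0.0002  0.001   0.0006] turn [42.79  0.22  0.06] n 0.019571452711147696 3.998699692357663
```

Request:
{"api": "carry_out", "payload": {"commands": [0.0, 0.0002, 0.0001, 6, 0, 0, 1, 0, 0.0004, 0.0002, 12, 0, 0, 1, 0, 0.0005, 0.0003, 18, 0, 0, 1, 0, 0.0006, 0.0004, 24, 0, 0, 1, 0, 0.0008, 0.0005, 30, 0, 0, 1, 0, 0.001, 0.0006, 36, 0.1, 0, 1, 0, 0.001, 0.0006, 42.8, 0.2, 0, 1, 0, 0.001, 0.0006, 42.8, 0.2, 0, 1]}}

```text
time: 13.12
tool_pos: [669.1, 31.0, 196.4]
tcp_rot: [-179.6, 60.1, -13.1]
ft_force: [-5.2, 9.0, -0.1]
finger_gap: 12.6
```

```bash
python3 - <<'E'
from h import *
lid();rows(*place(-15.5,0))
p,d,c=snap("wrist");N=neck(AZ);L=(cloud(d,c)-CK)@N;save("w7.png",p)
rho=np.hypot(L[...,0],L[...,1])
f=(rho<44)&(rho>25)&(L[...,2]>0)&(L[...,2]<20);Q=L[f];print("flange top z",np.percentile(Q[:,2],[10,50,90]))
n=np.linalg.svd(Q-Q.mean(0),full_matrices=False)[2][2];print(n)
E
```

```text
t 13.12 lid in neck [  0.6  -1.3 -15.8] th -0.1 tilt 0.17 F neck [ 6.2 -7.5  3.5] T [-1.22 -1.37 -0.16] gap 12.6 J [  3.  -7. 107. -10.  51. 110.]
shift [-0.0003  0.0013 -0.0006] turn [-0.1   0.09  0.15] n 0.023217831016982233 0.01873229171853593
flange top z [7.40013698 8.18944785 8.99144157]
[0.00605376 0.0041697  0.99997298]
```

View pics/w7.png

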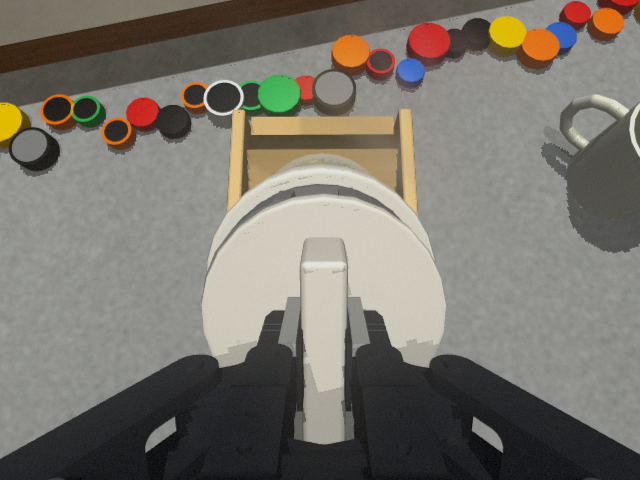

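The flange top is 8.2 mm above the collar plane, so the lid is home (z ≈ −17.8). The spout is at θ ≈ 0, and the view is symmetric about the cradle (rails at 238 and 405, bar at 324). I release and retreat.

Request:
{"api": "carry_out", "payload": {"commands": [0, 0.0005, 0, 0, 0, 0, 1, 0, 0.0005, 0, 0, 0, 0, 0.5, 0, 0.0005, 0, 0, 0, 0, 0, 0, 0.0005, 0, 0, 0, 0, -1, 0, 0.0005, 0, 0, 0, 0, -1, 0, 0.0005, 0, 0, 0, 0, -1, -0.03, 0.0005, 0, 0, 0, 0, -1, -0.07, 0.0005, 0, 0, 0, 0, -1, -0.11, 0.0005, 0, 0, 0, 0, -1, -0.15, 0.0005, 0, 0, 0, 0, -1, -0.15, 0.0005, 0, 0, 0, 0, -1, -0.15, 0.0005, 0, 0, 0, 0, -1]}}

```text
time: 14.68
tool_pos: [596.1, 47.5, 326.1]
tcp_rot: [-179.7, 60.1, -13.1]
ft_force: [0.7, -0.3, 0.7]
finger_gap: 85.0
```

```bash
python3 - <<'E'
from h import *
lid()
p,d,c=snap("wrist");N=neck(AZ);L=(cloud(d,c)-CK)@N;save("w8.png",p)
rho=np.hypot(L[...,0],L[...,1])
f=(rho<44)&(rho>25)&(L[...,2]>2)&(L[...,2]<14);Q=L[f];print("flange top z",np.percentile(Q[:,2],[10,50,90]))
n=np.linalg.svd(Q-Q.mean(0),full_matrices=False)[2][2];print("n",n)
b=(L[...,2]>33)&(L[...,2]<44)&(rho<40);X=L[b][:,:2];print("bar",cv2.minAreaRect(X.astype(np.float32)),len(X))
s=(L[...,2]>10)&(L[...,2]<22)&(rho>48)&(rho<80)&(abs(L[...,1])<30);X=L[s];print("spout",len(X),np.percentile(X[:,:2],[1,50,99],axis=0))
E
```

```text
t 14.68 lid in neck [  0.6  -0.4 133.9] th -0.0 tilt 0.18 F neck [-1.   0.1  0.2] T [ 0.01 -0.22  0.  ] gap 85.0 J [  5. -22. 106. -10.  67. 110.]
flange top z [7.30428244 8.19597391 9.11180657]
n [-2.46055831e-04  2.15748476e-03  9.99997642e-01]
bar ((0.4593353271484375, -0.26915407180786133), (63.44001388549805, 13.459776878356934), 0.28552988171577454) 2022
spout 443 [[ 45.47173047 -18.36836414]
 [ 59.74688142 -14.39054453]
 [ 73.86071113  18.15972899]]
```

View pics/w8.png

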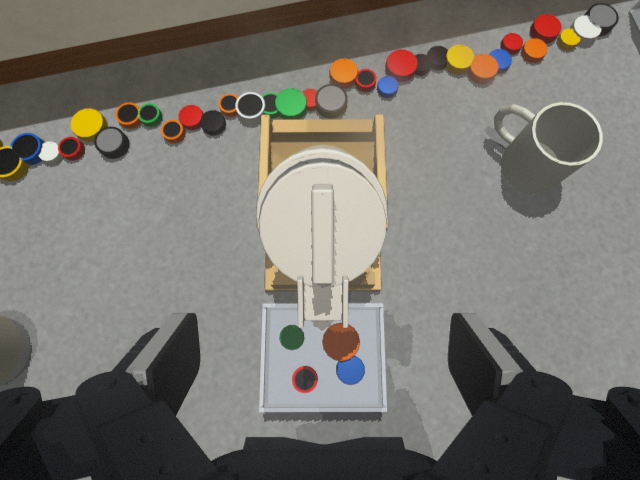

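The lid sits flush with its spout at (323,305) straight down the low side. Spout y is about 0 ± 1 mm, tilt about 0.002 rad, z about −17.8 mm, and the gripper is clear. I hand in.

```bash
python3 -c "
from bench import order
print(order.hand_in())"
```

```text
the job is handed in; nothing more can be done
None
```

The spout lid is home on the collar with its spout facing the pointer, released, and the job was handed in at about 15 s. The hand-in gave no verdict.

**What I did:**
- I found the wide slot by wrist camera at about 73° from the pointer.
- I gripped the lid's bar, put the plug into the bore and lowered it until the feet dropped in. It met a firm stop with about 49 N on the wrist.
- I backed off, turned lid and collar together to 0°, then opened the gripper and drew back.

**Last checks (wrist camera, after release):**

| Check | Measured | Required |
|---|---|---|
| Lid origin below collar top | about 17.8 mm | 15.5 to 22 mm |
| Tilt to canister axis | about 0.002 rad | below 0.08 rad |
| Spout end sideways of pointer | within about 1 mm | within 8 mm |
| Spout end out on pointer side | about 74 mm | above 60 mm |
| Fingers | open, no contact force | touching nothing |

**What disagreed:**
- **First grasp:** it closed on nothing. The fingertips measured about 42 mm farther back than the stated tool frame, so I corrected for this and the second grasp held.
- **Depth from arm pose:** this read about −16 mm when home, against −17.8 mm by camera. I trusted the camera.
- **Turning torque:** the wrist torque about the neck axis stayed below the stated 0.25 N m whenever I read it. I took the collar to have turned because the lid stayed at home depth throughout.
- **Other objects:** I did not measure the blank lid and the other things at the end; nothing came near them on purpose.

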